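Feed a blank through the drilling fixture's guides

TASK

Push the flat aluminium blank along the bench, through the narrow gap between the drilling fixture's two round-ended guide blocks, and on until it is out of the gap and rests flush against the end stop behind them. Only push it with the fingers: never pick it up or lift or tip it, and leave the other tools and parts on the bench where they are.

Things in the scene. Friction and masses are not known exactly. Their poses are not given: they have to be found in the camera images.
- blank: the workpiece: plain solid aluminium block, 96 mm long (x), 74 mm wide (y), 25 mm high, about 0.46 kg, loose on the bench before the gap. Origin: centre of its underside; z up. Either end may lead; friction 2 to 5 N. At the start its centre is at x -200 to -165, y -50 to +50 mm in the fixture's frame, its x axis turned up to 0.5 rad from the fixture's
- fixture: the steel drilling fixture, bolted to the bench, immovable; its place and direction vary: two guide blocks with a gap between, and an end stop behind. Origin: centre of the gap at bench height. x: feed direction, from entrance to stop; y: across the gap; z up. The dark sheet drawn under it is level with the bench: things slide over it freely
- entrance (a point): middle of the gap's entrance at bench height, fixture x = -27 mm, y = 0. The guide blocks are each 54 mm long (fixture x -27 to +27 mm), 30 mm wide, 30 mm high, with half-round ends (radius 15 mm); the straight gap between them is 79 mm wide (inner faces at y = -39.5 and +39.5 mm). A screw head stands 5 mm above each
- stop (a point): middle of the end stop's face towards the gap, at bench height: fixture x = +130 mm, y = 0; axes as the fixture's. The stop is a steel bar across the feed, 25 mm thick, 120 mm wide, 30 mm high, with two screw heads 5 mm above it. Home: the blank's leading end lies flat on this face, so its centre is at fixture x = +82 mm
- offcut: bystander: offcut of pale timber, 90 x 38 x 38 mm; origin: centre of its underside
- screwjar: bystander: small glass jar with a metal lid, diameter 54 mm, 50 mm high; origin: centre of its underside
- tape: bystander: black tape measure, 66 x 50 x 38 mm; origin: centre of its underside
- screwdriver: bystander: screwdriver about 200 mm long, lying on the bench at the far side along its x axis; origin on the bench below it
- hammer: bystander: hammer about 300 mm long, lying on the bench along its x axis on the right; origin on the bench below it
- pliers: bystander: steel pliers about 180 mm long and 70 mm wide, 18 mm high, lying along their x axis; origin on the bench under the pivot
- oilcan: bystander: upright grey can, diameter 60 mm, 160 mm high, at the far left of the bench; origin: centre of its underside
Not all that is in view belongs to the job. Of the things that look like the blank, the middle-sized one is meant.

How it is judged:
By the outcome, as a careful person would: the job done as asked, in the order asked, and still so for the second after the job is handed in, with the robot touching nothing.
It also fails if it takes over 61 s, if anything falls off the work surface, if the arm or the gripper's body presses on something with over 40 N, if the wrist force passes 120 N, or if a joint passes its speed limit or range.

ROBOT

A 7-joint arm with a two-finger parallel gripper is mounted at the origin on the work surface. World frame = base frame: x ahead of the robot, y to its left, z up, the work surface at z = 0. Lengths are in m, angles in rad, forces in N, time in s.
With the tool pointing down it reaches from about 0.425 to 0.95 m from the base axis. Payload 4.7 kg.
Tool frame: the origin (TCP) lies between the finger pads; the fingertips stand 25 mm ahead of it and the grasp point (between the pads) lies 6 mm ahead of it; z points along the fingers, y is the line along which they close (so a half turn about z gives the same grasp; the last joint's range is limited). The gripper opens to 85 mm and grips with 20 to 120 N. Pads are 22 mm wide; open, the fingers measure 114 mm over their backs; the gripper's body (76 mm by 85 mm) begins 54 mm behind the grasp point. The pads swing forward as they close: fully open they stand 13 mm farther back than shut.
Start: joints at [1.28, 0.469, -0.049, 1.532, 0.024, 1.141, -0.082], TCP at [0.175, -0.652, 0.256] pointing down, gripper open.
Joint ranges: [-2.59, 2.59], [-0.33, 1.99], [-1.39, 1.29], [0.1, 2.45], [-1.04, 4.18], [0.21, 1.99], [-2.66, 2.66]. Speed limits (rad/s): [2.57, 2.57, 3.14, 3.14, 3.14, 3.14, 3.14].

INTERFACE

Orientations are given as a 3x3 rotation matrix whose columns are the frame's x, y, z axes.
In Python, from rig import * gives the robot as it stands. Calls block until the motion is done:
- movep(position, orientation): joint-space move of the TCP to a pose.
- move_l(position, attitude=None, feed=0.15, until_force=None): straight line of the TCP; attitude=None keeps the orientation; feed is the mean speed in m/s. With until_force (N) it stops when the force on the tool has changed by that much, and returns True; else False.
- move_joints(angles): joint-space move.
- command_gripper(opening, newtons=None): finger opening in m; newtons is the grip in N (None keeps the last); returns when the fingers have stopped.
- sleep(seconds).
- inverse_kinematics(position, orientation): joint angles nearest the present ones, or None.
- sense(): the state.
- camera(name): name is "scene" or "top" or "wrist"; returns (picture, depth): 400x640x3 uint8, red, green, blue; 400x640 float32, m along the optical axis (not along the pixel's ray), 0 where there is no reading.
- camera_params(name): a dict with "K" (3x3 intrinsics, pixels), "position" and "rotation" of the camera in the world; the wrist camera has in their place "tool_from_camera" (4x4, takes a point from camera to tool coordinates, whose origin is the TCP and whose axes are the flange's). Camera axes: x right, y down, z forward; pixel columns grow to the right and rows downward; lengths in m; the calibration is good to about 2 mm. A picture is of the moment at which its call begins: read the wrist's pose just before it. camera_params takes no time and is no camera call.
A pose or a line that the arm cannot do raises Unreachable and nothing moves.
- finish_job(): hands the job in; it is judged then, once.
The state is a dict: "time_s": time; "joint_pos": joint angles; "qd": joint speeds; "joint_efforts": joint torques, N m; "position": TCP position; "tcp_rot": TCP orientation; "wrist_force": force on the tool from outside, world axes, zero at the start; "ft_torque": the same for the moment, N m; "finger_gap": finger opening in m; "gripper_force": force on a finger pad.
Only numpy, scipy, OpenCV 4.12 (cv2) and the standard library are available. Lean on these libraries where they do the work, as an engineer would, in place of code of your own. Each camera call takes 0.05 s, during which the arm holds its last target. There are 200 camera calls.

## Working session

There is one attempt and no reset: what is moved stays moved. The work goes in short steps, each a Python script; the robot and the scene stay as the last script left them, time stands still between calls to the robot, and variables do not carry over. Pictures are saved under pics/ and viewed, at most 10 in all, crops included, and the job is handed in when it is done.

```bash
mkdir -p pics; ls
python3 - <<'E'
from rig import *
import cv2,numpy as np
for n in ("top","scene"):
    p,d=camera(n); cv2.imwrite(f"pics/{n}0.png",p[...,::-1]); np.savez(f"{n}0.npz",p=p,d=d)
    print(n,camera_params(n))
print(camera_params("wrist")); s=sense(); print(s["time_s"],s["tcp_rot"],s["wrist_force"])
E
```

```text
pics
top {'K': array([[370.22908004,   0.        , 325.04915697],
       [  0.        , 370.22908004, 197.21924045],
       [  0.        ,   0.        ,   1.        ]]), 'position': array([ 0.32845669, -0.00794998,  1.04249675]), 'rotation': array([[ 0.01372392, -0.98118277,  0.19259292],
       [-0.99979187, -0.01055762,  0.01745706],
       [-0.01509524, -0.19279241, -0.98112345]])}
scene {'K': array([[478.06318608,   0.        , 323.639791  ],
       [  0.        , 478.06318608, 202.01224353],
       [  0.        ,   0.        ,   1.        ]]), 'position': array([ 1.07070296, -0.8213953 ,  0.82553216]), 'rotation': array([[ 0.81763669,  0.36751096, -0.4431771 ],
       [ 0.57533312, -0.49282218,  0.65277722],
       [ 0.02149528, -0.78870907, -0.61439072]])}
{'K': array([[296.84262846,   0.        , 317.22136459],
       [  0.        , 296.84262846, 198.50111778],
       [  0.        ,   0.        ,   1.        ]]), 'tool_from_camera': array([[-5.03631016e-04, -9.59034000e-01, -2.83290545e-01,
         7.25993862e-02],
       [ 9.99999258e-01, -1.68695724e-04, -1.20669649e-03,
         2.99164681e-04],
       [ 1.10947306e-03, -2.83290943e-01,  9.59033373e-01,
        -1.17280900e-01],
       [ 0.00000000e+00,  0.00000000e+00,  0.00000000e+00,
         1.00000000e+00]])}
0.1 [[ 9.65915832e-01  2.58855800e-01 -5.29352243e-04]
 [ 2.58856333e-01 -9.65914309e-01  1.71659495e-03]
 [-6.69583475e-05 -1.79511242e-03 -9.99998387e-01]] [ 0.56871241 -0.15266205 -0.18139346]
```

View pics/top0.png

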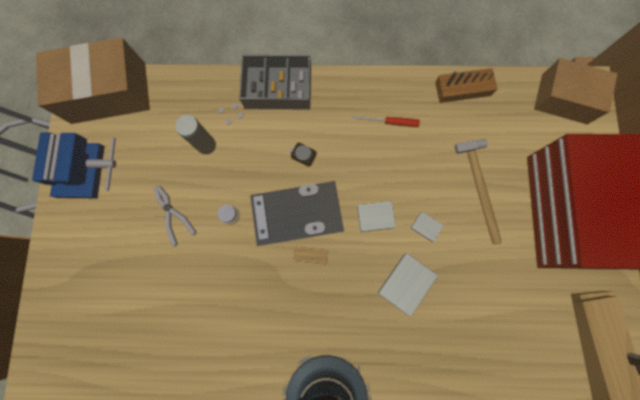

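View pics/scene0.png

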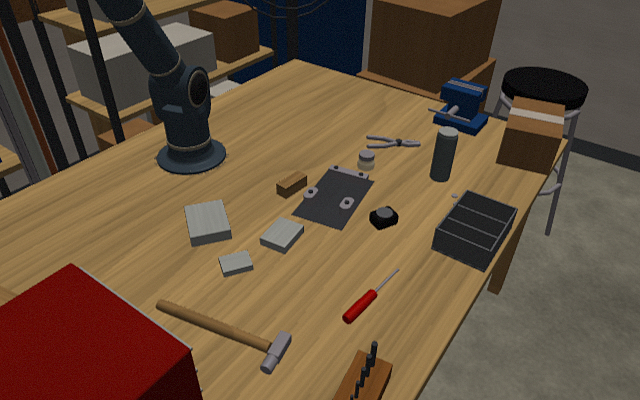

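The top view shows the fixture sheet at about (297,213), with the stop on its left (262,217) and guides at (308,190) and (315,229). The middle-sized blank is at (377,216). The decoys are the small one at (427,227) and the large one at (408,284). Next I'll get a coarse pose, then look from the wrist.

```bash
cat > h.py <<'E'
from rig import *
import cv2, numpy as np
def snap(n):
    s=sense(); c=camera_params(n); p,d=camera(n)
    if n=="wrist":
        T=c["tool_from_camera"]; R=np.array(s["tcp_rot"]); return p,d,c["K"],R@T[:3,:3],np.array(s["position"])+R@T[:3,3]
    return p,d,c["K"],np.array(c["rotation"]),np.array(c["position"])
def cast(px,z,K,R,o):
    px=np.atleast_2d(np.asarray(px,float)); r=np.c_[px,np.ones(len(px))]@np.linalg.inv(K).T@R.T
    return (o+r*((z-o[2])/r[:,2])[:,None])[:,:2]
def down(yaw): # tool y along world direction yaw
    y=np.array([np.cos(yaw),np.sin(yaw),0]); z=np.array([0,0,-1.]); return np.c_[np.cross(y,z),y,z]
E
python3 - <<'E'
from h import *
c=camera_params("top");a=(c["K"],np.array(c["rotation"]),np.array(c["position"]))
g=cast([[308,190],[315,229],[262,217],[290,217]],.03,*a);print(g,cast([[377,216],[427,227],[408,284],[311,256]],.025,*a))
f=g[2]-(g[0]+g[1])/2;print(np.arctan2(f[1],f[0]),np.linalg.norm(f))
yaw=np.arctan2(f[1],f[0]); m=cast([[330,215]],.0,*a)[0]
for R in (down(yaw),down(yaw+np.pi)):
    # aim camera roughly above m: camera offset ~0.07 along tool x
    for k in (0,):
        p=np.r_[m-R[:2,0]*(0.0726-.283*.3),.23]; q=inverse_kinematics(p,R); print(p,q)
E
```

```text
[[0.54729375 0.05809053]
 [0.43810125 0.03640558]
 [0.46958496 0.1836801 ]
 [0.47048373 0.10612739]] [[ 0.47677009 -0.13436083]
 [ 0.44786451 -0.27097639]
 [ 0.29454431 -0.21449741]
 [ 0.36497521  0.04610681]]
1.7386100350246245 0.1383759150554289
[ 0.46961636 -0.00623637  0.23      ] [ 0.81185758  0.32371718 -1.0551533   1.99222076  0.3326657   1.01108636
  1.33707733]
[ 0.49387079 -0.0021275   0.23      ] [ 0.49051917  0.26855378 -0.67214142  1.95482319  0.19973583  0.98396057
 -1.67852439]
```

Run:
```python
from h import *
movep([0.494,-.01,.23],down(1.7386+np.pi)); sleep(.2)
p,d,K,R,o=snap("wrist"); np.savez("w1.npz",p=p,d=d,K=K,R=R,o=o); cv2.imwrite("pics/w1.png",p[...,::-1]); print(sense()["time_s"])
```

```text
2.8917
```

View pics/w1.png

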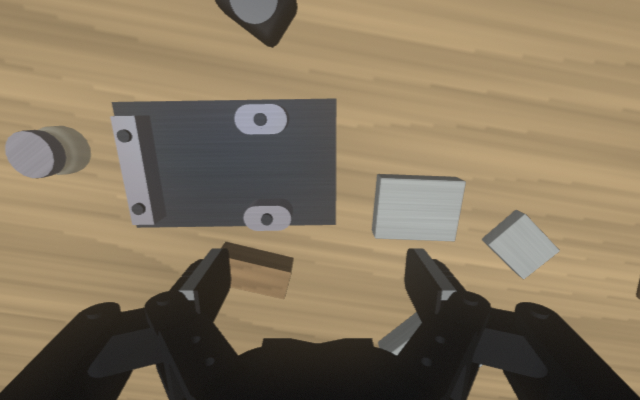

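The wrist view shows the stop at about (134,170), guide blocks at (260,119) and (267,218), and the blank's top face at (418,208). The small decoy is at (522,244).

```bash
cat >> h.py <<'E'
def faces(p,thr=135):
    hsv=cv2.cvtColor(p,cv2.COLOR_RGB2HSV); m=((hsv[...,1]<50)&(hsv[...,2]>thr)).astype(np.uint8)
    cs,_=cv2.findContours(m,cv2.RETR_EXTERNAL,cv2.CHAIN_APPROX_NONE)
    return [c for c in cs if cv2.contourArea(c)>400]
def rect(c,z,cam):
    w=cast(cv2.convexHull(c)[:,0],z,*cam); (cx,cy),s,a=cv2.minAreaRect((w*1000).astype(np.float32))
    b=np.radians(a) if s[0]>s[1] else np.radians(a)+np.pi/2   # direction of the long side
    return np.array([cx,cy])/1000,np.sort(s)[::-1],b
E
python3 - <<'E'
from h import *
w=np.load("w1.npz");cam=(w["K"],w["R"],w["o"])
for c in faces(w["p"]):
    px=c[:,0].mean(0)
    for z in (.025,.03): print(px.round(),z,*[np.round(v,4) for v in rect(c,z,cam)])
px=[[418,208],[260,105],[267,230],[134,170],[260,130]]
for u,v in px: print(w["p"][v,u],w["d"][v,u])
E
```

```text
[524. 247.] 0.025 [ 0.4528 -0.2665] [68.855  53.0687] 0.9948
[524. 247.] 0.03 [ 0.4546 -0.2624] [67.7867 52.2453] 0.9948
[267. 218.] 0.025 [0.4388 0.0392] [53.3307 29.4738] 1.7376
[267. 218.] 0.03 [0.4408 0.0387] [52.5032 29.0165] 1.7376
[419. 209.] 0.025 [ 0.477  -0.1307] [95.7482 72.8391] 1.6982
[419. 209.] 0.03 [ 0.4784 -0.1287] [94.2626 71.7089] 1.6982
[ 28. 154.] 0.025 [0.4687 0.3031] [50.321  49.3961] 3.0179
[ 28. 154.] 0.03 [0.4702 0.2984] [49.5402 48.6297] 3.0179
[132. 169.] 0.025 [0.4672 0.192 ] [121.0648  25.5773] 0.1814
[132. 169.] 0.03 [0.4688 0.189 ] [119.1864  25.1805] 0.1814
[260. 119.] 0.025 [0.548  0.0592] [53.871  29.3803] 1.7372
[260. 119.] 0.03 [0.5482 0.0583] [53.0352 28.9244] 1.7372
[169 173 170] 0.3396676
[162 164 179] 0.3030211
[157 148 142] 0.34347305
[161 159 165] 0.321416
[160 162 177] 0.3099404
```

```bash
cat >> h.py <<'E'
FO=np.array([.4945,.0485]); FA=1.7518
fx=np.array([np.cos(FA),np.sin(FA)]); fy=np.array([-fx[1],fx[0]])
def W(x,y,z): return np.r_[FO+x*fx+y*fy,z]
def look(name):
    movep([0.494,-.01,.23],down(1.7386+np.pi)); sleep(.2)
    p,d,*cam=snap("wrist"); cv2.imwrite(f"pics/{name}.png",p[...,::-1])
    for c in faces(p):
        q,s,b=rect(c,.025,cam); e=q-FO
        print(name,"fix-frame",np.round([e@fx*1e3,e@fy*1e3],1),s.round(1),"dyaw",round((b-FA+np.pi/2)%np.pi-np.pi/2,3))
    print("t",sense()["time_s"])
E
python3 - <<'E'
from h import *
R=down(FA+np.pi)
for x,y,z in ((-.173,.111,.12),(-.173,.111,.031),(-.173,.048,.031)): print(W(x,y,z),inverse_kinematics(W(x,y,z),R))
for a in (0,np.pi):
  for x in (-.25,-.1,.023): print(x,inverse_kinematics(W(x,0,.031),down(FA+np.pi/2+a)))
print(inverse_kinematics(W(-.25,0,.12),down(FA-np.pi/2)))
command_gripper(.045,20)
movep(W(-.173,.111,.12),R); move_l(W(-.173,.111,.031)); sleep(.1); f0=sense()["wrist_force"]
for y in (.095,.08,.065,.048):
    print(move_l(W(-.173,y,.031),feed=.05,until_force=25),y,(sense()["wrist_force"]-f0).round(1))
move_l(W(-.173,.065,.031)); move_l(W(-.173,.065,.15),feed=.2)
look("w2")
E
```

```text
[ 0.41645628 -0.14165567  0.12      ] [ 0.70413216  0.33058226 -0.55387995  2.17974133  0.2695739   0.69590727
 -1.42391147]
[ 0.41645628 -0.14165567  0.031     ] [ 0.59379491  0.4920052  -0.43947255  2.23655483  0.43802784  0.49365859
 -1.58002691]
[ 0.47842708 -0.1303146   0.031     ] [ 0.54181488  0.55393044 -0.45404126  2.11117981  0.44316815  0.56812517
 -1.62199282]
-0.25 [ 0.17002906  0.59606204  0.14217152  1.9559905  -0.14157255  0.59891558
 -2.55547601]
-0.1 [-0.24473037  0.54992362  0.33271438  2.10380028 -0.33950291  0.53816901
 -2.62437156]
0.023 [-0.77425054  0.62151252  0.71468956  2.16284196 -0.72676502  0.61176737
 -2.49128711]
-0.25 [ 0.81373132  0.72324184 -0.73532377  1.91724287  0.68950541  0.77244543
 -0.1345642 ]
-0.1 [ 0.59333057  0.66156894 -0.75480535  2.05570885  0.71024379  0.70176967
 -0.44524085]
0.023 [ 0.36204198  0.64143766 -0.76074654  2.0996978   0.71715235  0.67857195
 -0.70491435]
[ 0.87029125  0.59990186 -0.80818637  1.87097203  0.54510307  0.90634889
 -0.01902753]
False 0.095 [-0.7 -0.8 -0.3]
False 0.08 [-0.2 -0.4  0.4]
False 0.065 [-0.6 -0.5  0.4]
False 0.048 [-0.6 -0.9  0.5]
w2 fix-frame [-211.2  276.8] [87.4 33. ] dyaw -0.945
w2 fix-frame [-302.3   97.7] [69.2 53.1] dyaw -0.762
w2 fix-frame [ 0.9 56.3] [53.2 29.3] dyaw -0.016
w2 fix-frame [-171.3   -2. ] [96. 73.] dyaw 0.001
w2 fix-frame [255.5 -20.3] [50.1 50. ] dyaw 0.627
w2 fix-frame [146.   1.] [120.7  25.5] dyaw 1.569
w2 fix-frame [  1.  -54.6] [54.4 30.2] dyaw -0.016
t 8.75
```

Side push worked: the blank is at fixture y −2 mm with yaw about 0. Now I'll push it from the rear with two fingers.

Run:
```python
from h import *
R=down(FA-np.pi/2)
command_gripper(.03)
movep(W(-.253,0,.12),R); move_l(W(-.253,0,.031)); sleep(.1); f0=sense()["wrist_force"]
for x in (-.2,-.16):
    h=move_l(W(x,0,.031),feed=.05,until_force=14); f=sense()["wrist_force"]-f0
    print(x,h,np.round([f[:2]@fx,f[:2]@fy,f[2]],1))
    if h: break
move_l(W(x-.015,0,.031)); move_l(W(x-.015,0,.12),feed=.2)
look("w3")
```

```text
-0.2 False [0.1 1.1 1.8]
-0.16 False [0.2 0.5 1.1]
w3 fix-frame [-200.9  279.9] [95.1 17.1] dyaw -0.881
w3 fix-frame [-302.2   97.8] [69.1 53.3] dyaw -0.758
w3 fix-frame [ 1.  56.7] [53.3 29.4] dyaw -0.014
w3 fix-frame [-99.3  -1.7] [94.9 73.1] dyaw 0.004
w3 fix-frame [255.2 -20.4] [49.8 49.7] dyaw 0.974
w3 fix-frame [146.    1.4] [120.9  25.5] dyaw -1.57
w3 fix-frame [  1.  -54.6] [53.8 30.3] dyaw -0.014
t 15.9333
```

Run:
```python
from h import *
R=down(FA-np.pi/2)
movep(W(-.178,0,.12),R); move_l(W(-.178,0,.031)); sleep(.1); f0=sense()["wrist_force"]
for x in (-.13,-.1,-.07,-.03,.015,.03):
    h=move_l(W(x,0,.031),feed=.04,until_force=14); s=sense(); f=s["wrist_force"]-f0
    print(x,h,np.round([f[:2]@fx,f[:2]@fy,f[2]],1),((np.array(s["position"])[:2]-FO)@fx).round(4))
    if h: break
print(s["time_s"])
```

```text
-0.13 False [-0.9  0.6  0.7] -0.1298
-0.1 False [0.5 0.8 0.4] -0.0993
-0.07 False [ 0.6  0.7 -1.1] -0.0695
-0.03 False [0.8 1.3 0.3] -0.0294
0.015 False [0.3 0.2 0. ] 0.0154
0.03 True [-0.5  0.4  0.4] 0.0232
24.0667
```

Run:
```python
from h import *
move_l(W(.01,0,.031),feed=.05); move_l(W(.01,0,.15),feed=.2)
look("w4")
```

```text
w4 fix-frame [-200.6  279.8] [95.4 17.1] dyaw -0.879
w4 fix-frame [-302.2   97.9] [69.  53.3] dyaw -0.76
w4 fix-frame [ 1.1 56.8] [52.3 29.4] dyaw -0.012
w4 fix-frame [81.9 -1.9] [94.4 72.4] dyaw -0.003
w4 fix-frame [255.  -20.5] [50.  49.6] dyaw 0.861
w4 fix-frame [146.    1.2] [121.9  25.5] dyaw 1.57
w4 fix-frame [  1.  -54.5] [54.3 30.3] dyaw -0.013
t 26.55
```

View pics/w4.png

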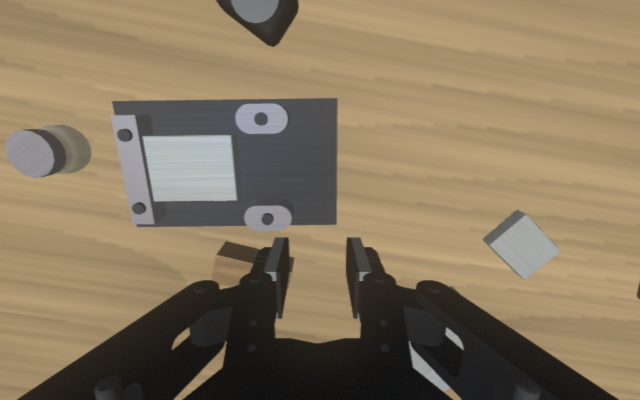

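The blank is at (190,168), past the guides and next to the stop. Its left edge may be slightly out of parallel with the stop face, so I'll measure flushness more closely.

Run:
```python
from h import *
p,d,*cam=snap("wrist")
for c in faces(p):
    q,s,b=rect(c,.025,cam); e=(q-FO)@fx
    if .05<e<.17:
        z=.025 if e<.12 else .03
        w=cast(c[:,0],z,*cam)-FO; X,Y=w@fx*1e3,w@fy*1e3
        for nm,sg in (("lead",1),("rear",-1)):
            m=(abs(Y-np.median(Y))<28); mx=np.median(X)
            m&=(sg*(X-(X.max()+X.min())/2)>0)
            print(z,nm,np.polyfit(Y[m],X[m],1).round(4))
i=cv2.resize(p[100:240,100:260],None,fx=4,fy=4,interpolation=cv2.INTER_CUBIC); cv2.imwrite("pics/crop.png",i[...,::-1])
```

```text
0.025 lead [-2.800000e-03  1.285176e+02]
0.025 rear [1.00000e-03 3.53015e+01]
0.03 lead [-1.10000e-03  1.54719e+02]
0.03 rear [-9.000000e-04  1.307435e+02]
```

View pics/crop.png

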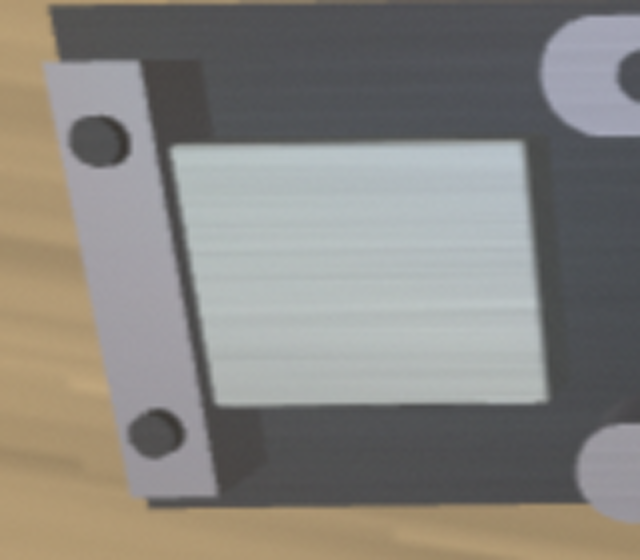

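The dark strip matches the visible 5 mm of stop face, and the edges are parallel to within 0.002 rad. I'll do one gentle confirming push and then hand in.

Run:
```python
from h import *
R=down(FA-np.pi/2)
movep(W(.008,0,.12),R); move_l(W(.008,0,.031)); sleep(.1)
h=move_l(W(.03,0,.031),feed=.015,until_force=18); s=sense(); print(h,((np.array(s["position"])[:2]-FO)@fx).round(4))
move_l(W(.005,0,.031),feed=.04); move_l(W(.005,0,.15),feed=.2)
look("w5");
```

```text
False 0.0233
w5 fix-frame [-200.7  279.8] [95.4 17. ] dyaw -0.88
w5 fix-frame [-302.2   97.9] [68.9 53.4] dyaw -0.759
w5 fix-frame [ 1.  56.8] [52.2 29.4] dyaw -0.012
w5 fix-frame [81.9 -1.9] [94.4 72.5] dyaw -0.003
w5 fix-frame [255.4 -20.4] [50.  49.2] dyaw 1.309
w5 fix-frame [146.    1.2] [121.9  25.6] dyaw -1.57
w5 fix-frame [  1.1 -54.5] [54.6 30.3] dyaw -0.013
t 33.0333
```

```bash
python3 -c "
from rig import *
print(finish_job())"
```

```text
the job is handed in; nothing more can be done
None
```

I pushed the blank through the gap and it now rests against the end stop: centre at fixture x ≈ +82 mm, square to the stop within about 0.003 rad. A second gentle push didn't move it, and I handed the job in at about 33 s of the 61 s allowed.

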